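# Serve customer six

### The job

Customer six gets the three red mini cheeses: pull the dispenser's gate open just far enough that all three red ones drop into the bowl while the yellow ones stay up in the hopper, and leave it so. Then call the customer by pressing the counter's green button, one step at a time, until its window shows 6. Leave the bowl in place under the dispenser and do not disturb the other cheeses on the deck.

Things in the scene. Friction and masses are not known exactly. Their poses are not given: they have to be found in the camera images.
- hopper: white mini-cheese dispenser, fixed: two upright lanes (34 x 34 mm inside, 111 to 222 mm above the deck) behind a clear front, over one flat steel gate. Origin on the deck below the lanes, clear front to -x, z up. Middle of the red lane at y = -55 mm, of the yellow at -18; the hopper ends at y = +6 and the gate's bar sticks out to y = +89. Foot plate 8 mm thick, x -80 to 75, y -120 to 30
- gate (a joint): gate opening in m: 0 shut, grows as it slides along the dispenser's +y (outwards, the way its knob end points), at most 0.085. It uncovers the red lane first: the red cheeses fall at about 0.034, the yellow ones from about 0.065 on; 0.045 is a good opening. Takes about 1.5 N; stays where it is left
- gate_knob (a point): middle of the upright black knob on the outer end of the gate, at dispenser (0, +80, 133) mm when shut: diameter 16 mm, 36 mm tall (112 to 148 mm above the deck) on a flat bar, nothing above it. Axes as the dispenser's
- bowl: loose blue ceramic bowl on the dispenser's foot below the lanes, rim diameter 116 mm, 47 mm high; origin at the centre of its underside
- counter: now-serving counter, fixed: grey foot 150 x 110 mm with a sloped front that carries a green push button; above it on a neck an eight-sided head (96 mm across, 72 mm wide, axis 232 mm up, 10 mm behind the origin) with the number window in its upper front. Origin at the centre of the foot's underside, front to -x, z up. The head overhangs the button and blocks it from straight above
- button_top (a point): centre of the green button's cap (29 mm diameter; when up, 85 mm above the deck and 30 mm in front of the counter's origin); moves with it. Site z points straight out of the button: press along -z, which goes down and away from the front at 28 deg from vertical; point y is level. A corridor of 55 mm radius round this line is free
- button (a joint): button travel in m: 0 = up, 0.0195 = fully down on a firm stop. A spring returns it; a full press takes about 6 N. The drum clicks one number on at about 0.014 of travel (press to the stop to be sure), once per press, and the button must come back up to below 0.004 before the next press counts
- drum (a joint): angle of the number drum in rad, one number per 0.7854: 0 shows 1, 0.785 shows 2, 1.571 shows 3, 2.356 shows 4, 3.142 shows 5, 3.927 shows 6, 4.712 shows 7, 5.498 shows 8, 6.283 shows 1 again, and on. It clicks into each number, turns only forward, sits behind a window and moves by the button alone. Starts at a number from 1 to 4
- red_1_center (a point): centre of a loose red wax-coated mini cheese, a ball of 30 mm diameter with a paper band; number 1 from below in the red lane
- red_2_center (a point): centre of a loose red wax-coated mini cheese, a ball of 30 mm diameter with a paper band; number 2 from below in the red lane
- red_3_center (a point): centre of a loose red wax-coated mini cheese, a ball of 30 mm diameter with a paper band; number 3 from below in the red lane
- yellow_1_center (a point): centre of a loose yellow wax-coated mini cheese, a ball of 30 mm diameter with a paper band; number 1 from below in the yellow lane
- yellow_2_center (a point): centre of a loose yellow wax-coated mini cheese, a ball of 30 mm diameter with a paper band; number 2 from below in the yellow lane
- yellow_3_center (a point): centre of a loose yellow wax-coated mini cheese, a ball of 30 mm diameter with a paper band; number 3 from below in the yellow lane
- small_cheese: bystander, pale round cheese 101 x 97 x 46 mm, loose on the deck; origin at the centre of its underside
- butter: bystander, small yellow butter piece 45 x 63 x 22 mm, loose on the deck; origin at the centre of its underside
- cheese_slice: bystander, pale yellow cheese wedge 67 x 77 x 30 mm, loose on the deck; origin at the centre of its underside
- brick: bystander, tan cheese brick 53 x 82 x 38 mm, loose on the deck; origin at the centre of its underside

How it is judged:
On the way, in this order (a step that is already met when the one before it is completed fails the run):
1. the three red cheeses lie in the bowl, the yellow ones are still in the hopper (horizontal distance between each of red_1_center, red_2_center, red_3_center and bowl below 0.05 m and z of red_1_center in the frame of bowl between 0 and 0.05 m and z of red_2_center in the frame of bowl between 0 and 0.05 m and z of red_3_center in the frame of bowl between 0 and 0.05 m and z of each of yellow_1_center, yellow_2_center, yellow_3_center in the frame of hopper above 0.115 m), for 0.2 s.
2. the counter has been stepped to 6 ((value of joint drum between 3.72699 and 4.12699 rad or value of joint drum between 10.0102 and 10.4102 rad)), for 0.2 s.
At the end, for the whole second after the job is handed in: the three red cheeses rest in the bowl (centres within 50 mm of its axis, below 50 mm over its underside), the yellow ones are still in the hopper, the bowl is within 30 mm of its start, the counter shows 6 (drum within 0.2 rad, or a full turn further) and the button is up (all of step 1 and (value of joint drum between 3.72699 and 4.12699 rad or value of joint drum between 10.0102 and 10.4102 rad) and value of joint button below 0.003 m and distance of bowl from where it was at the start of the episode below 0.03 m and linear speed of each of red_1, red_2, red_3, bowl below 0.02 m/s); the robot touches nothing.
It fails at once if a yellow cheese drops out of the hopper (z of any of yellow_1_center, yellow_2_center, yellow_3_center in the frame of hopper below 0.1 m).
It fails at once if a bystander is shifted by more than 30 mm (distance of any of small_cheese, butter, cheese_slice, brick from where it was at the start of the episode above 0.03 m).
It also fails if it takes over 58 s, if anything falls off the work surface, if the arm or the gripper's body presses on something with over 40 N, if the wrist force passes 120 N, or if a joint passes its speed limit or range.

### The arm

A 6-joint arm with a two-finger parallel gripper is mounted at the origin on a cart in front of the work surface, level with it; the furniture and walls round the work are solid. World frame = base frame: x ahead of the robot, y to its left, z up, the work surface at z = 0. Lengths are in m, angles in rad, forces in N, time in s.
With the tool pointing down it reaches from about 0.35 to 0.85 m from the base axis. Payload 8.1 kg.
Tool frame: the origin (TCP) lies midway between the tips of the shut fingers; the grasp point (between the pads) lies 19 mm behind it (robot.grip_point_offset is the distance from the TCP to the grasp point, in m); z points along the fingers, y is the line along which they close (so a half turn about z gives the same grasp; the last joint's range is limited). The gripper opens to 93 mm and grips with 3 to 60 N. Pads are 15 mm wide; open, the fingers measure 128 mm over their backs; the gripper's body (75 mm by 188 mm) begins 65 mm behind the grasp point.
Start: joints at [1.141, 0.13, 1.488, -0, 1.523, -0.085], TCP at [0.203, 0.565, 0.219] pointing down, gripper open.
Joint ranges: [-2.96, 2.96], [-0.89, 2.26], [0.02, 2.5], [-1.34, 4.48], [0, 2.73], [-2.66, 2.66]. Speed limits (rad/s): [2.39, 2.39, 2.79, 3.14, 3.14, 3.14].

### API

Orientations are given as a rotation vector (axis times angle).
In Python, from plant import robot, read_camera, job gives the robot as it stands.
- The arm moves only by the shell command python3 -m inch 'ROWS' [FORCE]. ROWS is JSON, one flat list of numbers, 5 for each row, row after row: the shift along the world's x, y, z in mm, then the turn about the world's z in degrees, then the opening in per cent of the stroke, from 0 (shut) to 100 (fully open). In form: [dx, dy, dz, yaw, hand, dx, dy, dz, yaw, hand, ...]. A call has 1 to 10 rows; each row is the pose to reach, as a shift and turn from the pose commanded when the call began; what a row does not reach only later rows make up. A row lasts 1/12 s, in which the tool goes at most 41.7 mm and 7.16 degrees, less where a joint would pass 70% of its speed; a pose out of reach is approached as far as the arm can. A call with a gripper value outside its range is refused whole. The fingers move at their own pace and stop on an object; FORCE is the grip in N (left out, the last holds). Time passes only in rows, so rows that repeat a pose let the fingers close. It gives the time, the measured TCP pose, the force, the opening and the grip force at its end, in the units of the state.
- robot.read_state(): the state, without advancing time (a new reading comes with each control period).
- read_camera(name): name is "scene" or "top"; returns a dict with "image" (420x560x3 uint8, blue, green, red), "K" (3x3 intrinsics, pixels), "D" ([k1, k2, p1, p2, k3] as OpenCV has them; the pictures are not rectified), "extrinsics" (4x4, takes a point from world to camera coordinates). Camera axes: x right, y down, z forward; pixel columns grow to the right and rows downward; lengths in m; the calibration is good to about 2 mm. A picture is of the moment at which its call begins. There is no depth.
- job.close_job(): hands the job in; it is judged then, once.
The state is a dict: "t": time; "q": joint angles; "dq": joint speeds; "joint_torque": joint torques, N m; "tool_pos": TCP position; "orientation": TCP orientation; "force": force on the tool from outside, world axes, zero at the start; "wrist_torque": the same for the moment, N m; "opening": finger opening in m; "gripper_force": force on a finger pad.
Only numpy, scipy, OpenCV 4.12 (cv2) and the standard library are available. Lean on these libraries where they do the work, as an engineer would, in place of code of your own. Each camera call takes 0.05 s, during which the arm holds its last target. There are 200 camera calls.

## Working session

There is one attempt and no reset: what is moved stays moved. The work goes in short steps, Python scripts to look and compute and a shell command to move; the robot and the scene stay as the last step left them, time stands still between calls to the robot, and variables do not carry over. Pictures are saved under pics/ and viewed, at most 10 in all, crops included, and the job is handed in when it is done.

```bash
mkdir -p pics
python3 - <<'E'
from plant import robot, read_camera
import cv2,numpy as np
np.set_printoptions(precision=4,suppress=True)
for n in("scene","top"):
    c=read_camera(n);cv2.imwrite(f"pics/{n}0.png",c["image"]);print(n,c["K"],c["D"],c["extrinsics"])
s=robot.read_state();print(s["t"],s["tool_pos"],s["orientation"],s["opening"])
E
```

```text
scene [[504.6301   0.     282.021 ]
 [  0.     504.6301 207.3048]
 [  0.       0.       1.    ]] [-0.0113  0.      0.      0.      0.    ] [[ 0.8422 -0.5391  0.0082 -0.4569]
 [-0.4003 -0.6354 -0.6603  0.2741]
 [ 0.3612  0.5528 -0.751   1.0244]
 [ 0.      0.      0.      1.    ]]
top [[397.3778   0.     275.6927]
 [  0.     397.3778 207.6815]
 [  0.       0.       1.    ]] [-0.0892  0.      0.      0.      0.    ] [[ 0.0101 -0.9997  0.0227 -0.0745]
 [-0.9854 -0.0139 -0.1698  0.5491]
 [ 0.17   -0.0207 -0.9852  1.0305]
 [ 0.      0.      0.      1.    ]]
0.1 [0.2026 0.5642 0.2177] [-0.5388 -3.0946  0.0025] 0.0931815639491068
```

View pics/scene0.png

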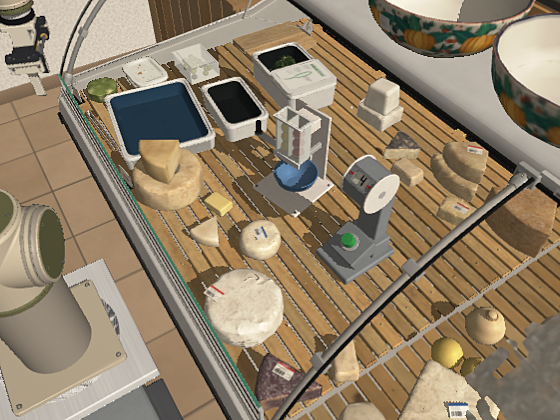

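View pics/top0.png

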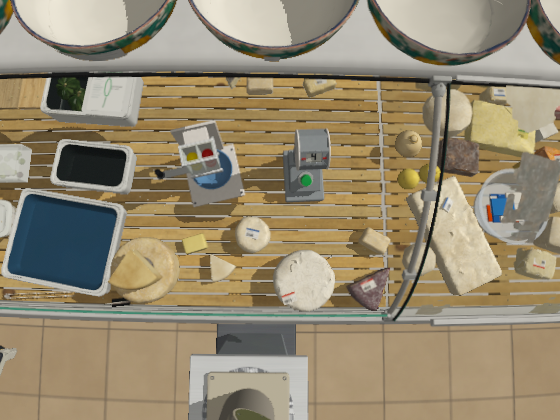

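The scene view shows the dispenser at about (300,150) with its knob at (258,128), and the counter's button at (348,240). In the top view the knob is near (160,175) and the button near (306,181). I'll zoom in on both.

Run:
```python
import cv2,numpy as np
a=cv2.imread("pics/scene0.png")[80:290,235:415];b=cv2.imread("pics/top0.png")[110:215,145:335]
a=cv2.resize(a,None,fx=2.85,fy=2.85,interpolation=cv2.INTER_CUBIC)
cv2.imwrite("pics/sc.png",a)
cv2.imwrite("pics/tc.png",cv2.resize(b,None,fx=4,fy=4,interpolation=cv2.INTER_CUBIC))
```

```text
(no output)
```

View pics/sc.png

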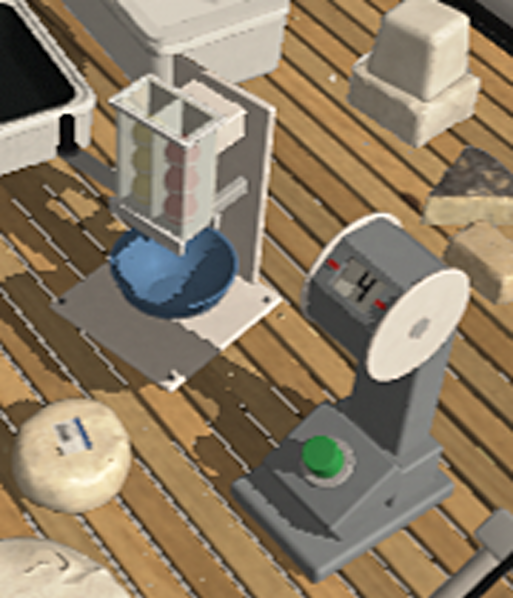

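View pics/tc.png

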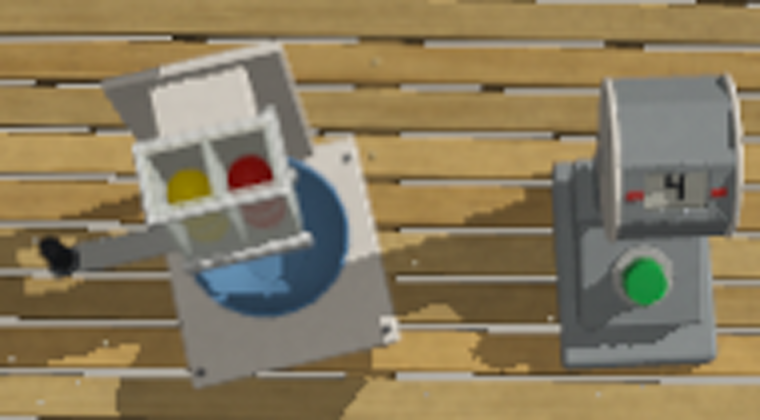

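The window shows 4, so two presses are needed. I'll fit both poses with a least-squares solve on the points I picked.

```bash
cat > geo.py <<'E'
import cv2,numpy as np
from scipy.optimize import least_squares
from plant import robot, read_camera
np.set_printoptions(precision=4,suppress=True)
C={n:read_camera(n) for n in("scene","top")}
def proj(n,P):
    c=C[n];E=np.array(c["extrinsics"]);r,_=cv2.Rodrigues(E[:3,:3])
    return cv2.projectPoints(np.array(P,float).reshape(-1,3),r,E[:3,3],np.array(c["K"]),np.array(c["D"]))[0][:,0]
def W(p,L):
    x,y,a=p[:3];c,s=np.cos(a),np.sin(a);L=np.array(L)
    return np.c_[x+c*L[:,0]-s*L[:,1],y+s*L[:,0]+c*L[:,1],L[:,2]]
S=lambda u,v:(235+u/2.85,80+v/2.85)
T=lambda u,v:(145+u/4,110+v/4)
E
cat > fit.py <<'E'
from geo import *
def fit(d,n,p0):
    f=lambda p:np.concatenate([(proj(c,W(p,[l(p)]))-m).ravel() for c,l,m in d])
    r=least_squares(f,p0,loss="soft_l1");print(r.x,np.degrees(r.x[2]));print(r.fun.reshape(-1,2).round(1).tolist());return r.x
k=lambda x,y,z:(lambda p:(x,y,z))
h=[("scene",k(-.08,.03,.008),S(55,308)),("scene",k(-.08,-.12,.008),S(175,385)),("scene",k(.075,-.12,.008),S(277,300)),
("top",k(-.08,.03,.008),T(195,385)),("top",k(-.08,-.12,.008),T(398,340)),("top",k(.075,-.12,.008),T(352,138)),
("scene",k(0,.08,.133),S(68,133)),("top",k(0,.08,.133),T(60,256))]
p=fit(h,3,[.6,.2,.2]);print("knob",W(p,[(0,.08,.133)]),"dir y",-np.sin(p[2]),np.cos(p[2]))
b=[("scene",k(-.03,0,.085),S(323,450)),("top",k(-.03,0,.085),T(645,281)),
("scene",k(-.075,-.055,0),S(318,580)),
]+[(c,(lambda x,y:lambda p:(x,y,p[3]))(x,y),m) for c,x,y,m in [
("top",-.075,.055,T(563,362)),("top",-.075,-.055,T(713,357)),("top",.075,.055,T(555,163)),("scene",-.075,.055,S(235,485)),("scene",.075,-.055,S(451,485))]]
q=fit(b,3,[.6,-.1,0,.015]);a=np.radians(28)
t=W(q,[(-.03,0,.085)]);print("button",t,"yaw",q[2])
E
python3 fit.py
```

```text
[0.6388 0.152  0.2619] 15.006297168431782
[[-2.0, -1.9], [-0.6, 1.1], [2.8, -2.3], [0.6, 1.4], [1.6, -0.2], [0.5, -0.5], [-0.2, -1.2], [-0.3, -0.1]]
knob [[0.6181 0.2293 0.133 ]] dir y -0.25892520489467374 0.9658973746057348
[ 0.6521 -0.1461  0.06    0.0096] 3.438839835699269
[[1.1, -1.9], [0.1, -1.3], [-0.3, 1.3], [-0.4, 1.2], [0.8, 0.7], [-1.2, 0.0], [-1.8, -0.4], [2.4, 0.2]]
button [[ 0.6222 -0.1479  0.085 ]] yaw 0.06001907758169309
```

Residuals are small, and the sizes agree with those given. I'll move to above the knob first, with the fingers closing along the dispenser's x axis (yaw about -55°).

```bash
python3 -m inch '[0,0,40,-7,100, 200,-160,40,-28,100, 200,-160,40,-28,100, 200,-160,40,-28,100, 415,-335,40,-55,100, 415,-335,40,-55,100, 415,-335,40,-55,100, 415,-335,40,-55,100, 415,-335,40,-55,100, 415,-335,40,-55,100]' 20
python3 -c "
from plant import robot
print([a for a in dir(robot) if a[0]!='_'])"
```

```text
t: 1.03
tool_pos: [0.496, 0.3277, 0.2586]
orientation: [-1.908, -2.496, -0.0]
force: [-0.1, 0.1, 0.1]
opening: 0.0934
gripper_force: 0.0
['IKError', 'grip_point_offset', 'read_state']
```

```bash
python3 -m inch '[122,-98,0,0,100, 122,-98,0,0,100, 122,-98,0,0,100, 122,-98,0,0,100, 122,-98,0,0,100, 122,-98,0,0,100, 122,-98,0,0,100]'
python3 - <<'E'
from geo import *
a=C["scene"]["image"][40:200,190:350];b=C["top"]["image"][110:230,100:260]
cv2.imwrite("pics/near.png",np.hstack([cv2.resize(a,(400,400)),cv2.resize(b,(400,300))[:,:].copy() if 0 else cv2.copyMakeBorder(cv2.resize(b,(400,300)),0,100,0,0,0)]))
E
```

```text
t: 1.62
tool_pos: [0.6164, 0.2314, 0.2582]
orientation: [-1.907, -2.495, 0.001]
force: [-0.6, -0.7, -0.1]
opening: 0.0932
gripper_force: 0.0
```

View pics/near.png

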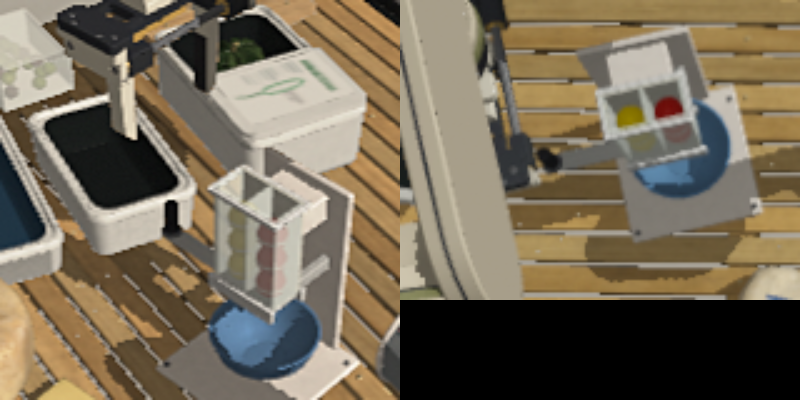

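The gripper hangs above and straddles the knob: in the scene half the knob is at about (170,215), with a finger on each side. I'll descend and close.

```bash
python3 -m inch '[1,-2,-40,0,100, 1,-2,-80,0,100, 1,-2,-115,0,100, 1,-2,-138,0,100, 1,-2,-138,0,100, 1,-2,-138,0,30, 1,-2,-138,0,0, 1,-2,-138,0,0, 1,-2,-138,0,0, 1,-2,-138,0,0]' 20
```

```text
t: 2.55
tool_pos: [0.6189, 0.2298, 0.1229]
orientation: [1.906, 2.495, 0.004]
force: [-1.0, 1.0, -0.2]
opening: 0.0642
gripper_force: 0.0
```

```bash
python3 -m inch '[0,0,0,0,0, 0,0,0,0,0, 0,0,0,0,0, 0,0,0,0,0, 0,0,0,0,0, 0,0,0,0,0, 0,0,0,0,0, 0,0,0,0,0]' 20
```

```text
t: 3.22
tool_pos: [0.6197, 0.2298, 0.1207]
orientation: [1.906, 2.494, 0.006]
force: [11.3, 3.5, -6.9]
opening: 0.0154
gripper_force: 20.0
```

```bash
python3 -m inch '[-1,6,0,0,0, -3,12,0,0,0, -5,18,0,0,0, -6,24,0,0,0, -8,30,0,0,0, -9,35,0,0,0, -10,39,0,0,0, -11,42,0,0,0, -12,44,0,0,0, -12,44,0,0,0]'
python3 - <<'E'
from geo import *
a=C["scene"]["image"][100:220,210:350];b=C["top"]["image"][110:230,120:260]
cv2.imwrite("pics/pull.png",np.hstack([cv2.resize(a,(399,342)),cv2.resize(b,(399,342))]))
E
```

```text
t: 4.05
tool_pos: [0.6085, 0.2739, 0.1207]
orientation: [1.905, 2.493, 0.007]
force: [16.2, 4.3, -9.2]
opening: 0.0153
gripper_force: 20.0
```

View pics/pull.png

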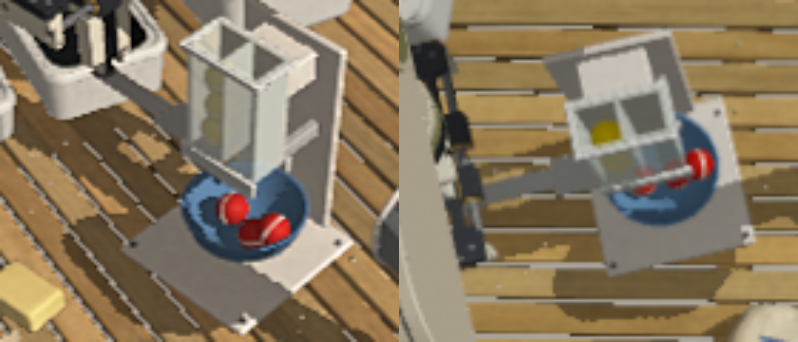

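All three reds are in the bowl (scene half, about (235,210) and (265,232)). The red lane is empty, and the yellow stack is still up. I'll release and lift.

```bash
python3 -m inch '[0,0,0,0,40, 0,0,0,0,60, 0,0,0,0,60, 0,0,0,0,60, 0,0,30,0,60, 0,0,70,0,60, 0,0,110,0,60, 0,0,150,0,60, 0,0,150,0,60]' 20; python3 -c "
from plant import robot;print(robot.read_state()['q'])"
```

```text
t: 4.9
tool_pos: [0.6089, 0.2746, 0.2823]
orientation: [1.902, 2.49, 0.02]
force: [0.7, 0.0, 1.7]
opening: 0.0557
gripper_force: 0.0
[3.46888033e-01 2.84760011e-01 1.19783545e+00 3.39395932e-05
 1.64406435e+00 8.06871719e-02]
```

The gate is done. The counter's head blocks a vertical tool, so I need to tilt it. I'll check in free space, straight up at the reach limit, how the arm handles an unreachable pose.

```bash
python3 -m inch '[0,0,400,0,0, 0,0,400,0,0, 0,0,400,0,0, 0,0,400,0,0, 0,0,400,0,0, 0,0,400,0,0, 0,0,400,0,0, 0,0,400,0,0, 0,0,400,0,0, 0,0,400,0,0]'; python3 -c "
from plant import robot;print(robot.read_state()['q'].round(3) if hasattr(robot.read_state()['q'],'round') else robot.read_state()['q'])"
```

```text
t: 5.73
tool_pos: [0.5858, 0.2641, 0.6091]
orientation: [1.906, 2.495, 0.011]
force: [-1.0, 0.2, 0.1]
opening: 0.0005
gripper_force: 0.0
[0.343 0.682 0.022 0.003 2.43  0.079]
```

```bash
python3 -m inch '[300,100,100,0,0, 300,100,100,0,0, 300,100,100,0,0, 300,100,100,0,0]'; python3 -c "
from plant import robot;import numpy as np;print(np.round(robot.read_state()['q'],3))"; python3 -m inch --help 2>&1 | head -20
```

```text
t: 6.07
tool_pos: [0.6389, 0.2737, 0.5721]
orientation: [1.893, 2.477, 0.066]
force: [-0.1, 0.7, -0.3]
opening: 0.0001
gripper_force: 0.0
[0.329 0.737 0.025 0.006 2.331 0.067]
invalid input: not JSON, or not a number
```

```bash
for i in 1; do python3 -m inch '[300,0,300,0,0, 300,0,300,0,0, 300,0,300,0,0, 300,0,300,0,0, 300,0,300,0,0, 300,0,300,0,0]'; python3 -c "
from plant import robot;import numpy as np;q=np.array(robot.read_state()['q']);print(q.round(3),q[1]+q[2]+q[4])"; python3 -m inch '[0,0,0,0,0, 0,0,0,0,0, 0,0,0,0,0]'; python3 -c "
from plant import robot;import numpy as np;q=np.array(robot.read_state()['q']);print(q.round(3),q[1]+q[2]+q[4])";done
```

```text
t: 6.57
tool_pos: [0.656, 0.2268, 0.5883]
orientation: [1.881, 2.46, 0.112]
force: [-0.0, 0.4, -0.8]
opening: 0.0009
gripper_force: 0.0
[ 2.530e-01  7.160e-01  2.200e-02  1.400e-02  2.319e+00 -2.000e-03] 3.0576846887535205
t: 6.82
tool_pos: [0.656, 0.2283, 0.587]
orientation: [1.88, 2.462, 0.11]
force: [-1.1, -0.5, 0.0]
opening: 0.0002
gripper_force: 0.0
[ 2.550e-01  7.170e-01  2.300e-02  1.500e-02  2.319e+00 -1.000e-03] 3.059423296570038
```

The tilt persists between calls and it is in the wanted direction (outward). I'll build it up with short calls.

```bash
cat > q.py <<'E'
from plant import robot
import numpy as np
from scipy.spatial.transform import Rotation as R
np.set_printoptions(precision=3,suppress=True)
s=robot.read_state();M=R.from_rotvec(s["orientation"]).as_matrix()
print("t",s["t"],"q",np.array(s["q"]),"pos",np.array(s["tool_pos"]),"z",M[:,2],"y",M[:,1],"tilt",np.degrees(np.arccos(-M[2,2])))
E
python3 -m inch '[300,75,300,0,0]' >/dev/null; python3 q.py; python3 -m inch '[300,75,300,0,0]'>/dev/null; python3 q.py;python3 -m inch '[300,75,300,0,0, 300,75,300,0,0]'>/dev/null; python3 q.py; python3 -m inch '[300,75,0,0,0, 300,75,0,0,0]'>/dev/null; python3 q.py; python3 -m inch '[0,0,300,0,0, 0,0,300,0,0]'>/dev/null; python3 q.py
```

```text
t 6.9 q [ 0.252  0.712  0.024  0.018  2.299 -0.003] pos [0.663 0.228 0.591] z [ 0.099  0.039 -0.994] y [0.959 0.262 0.106] tilt 6.130947754598337
t 6.9833 q [ 0.247  0.705  0.024  0.021  2.276 -0.005] pos [0.67  0.228 0.597] z [ 0.128  0.049 -0.991] y [0.956 0.26  0.137] tilt 7.883014437792684
t 7.15 q [ 0.239  0.697  0.022  0.025  2.248 -0.009] pos [0.679 0.226 0.605] z [ 0.163  0.06  -0.985] y [0.951 0.258 0.173] tilt 9.979718928485081
t 7.3167 q [ 0.235  0.751  0.023  0.027  2.168 -0.013] pos [0.723 0.234 0.571] z [ 0.187  0.068 -0.98 ] y [0.946 0.256 0.199] tilt 11.495676030045184
t 7.4833 q [ 0.23   0.694  0.029  0.031  2.212 -0.014] pos [0.693 0.224 0.606] z [ 0.193  0.071 -0.979] y [0.945 0.255 0.205] tilt 11.86786293273556
```

It works, but the tilt must lie across the closing line so that the body's long side is level. I'll yaw 140°, cancel part of the tilt, then yaw back 50°.

```bash
python3 -m inch '[-90,-20,-60,14,0, -90,-20,-60,35,0, -90,-20,-60,70,0, -90,-20,-60,70,0, -90,-20,-60,70,0, -90,-20,-60,70,0, -90,-20,-60,70,0, -90,-20,-60,70,0, -90,-20,-60,70,0, -90,-20,-60,70,0]' >/dev/null; python3 q.py
python3 -m inch '[0,0,0,70,0, 0,0,0,70,0, 0,0,0,70,0, 0,0,0,70,0, 0,0,0,70,0, 0,0,0,70,0, 0,0,0,70,0, 0,0,0,70,0, 0,0,0,70,0, 0,0,0,70,0]' >/dev/null; python3 q.py
```

```text
t 8.3167 q [ 0.124  0.254  0.744  0.232  2.053 -1.014] pos [0.6   0.204 0.555] z [ 0.052  0.212 -0.976] y [0.305 0.927 0.217] tilt 12.593042634938106
t 9.15 q [ 0.158  0.651  0.216  0.226  2.424 -2.16 ] pos [0.6   0.204 0.554] z [-0.181  0.12  -0.976] y [-0.768  0.603  0.217] tilt 12.548201671499559
```

```bash
python3 -m inch '[60,15,40,0,0, 60,15,40,0,0]' >/dev/null; python3 -m inch '[300,100,200,0,0]' >/dev/null; python3 q.py; python3 -m inch '[300,100,200,0,0]' >/dev/null; python3 -m inch '[300,100,200,0,0]' >/dev/null; python3 q.py;  python3 -m inch '[300,100,200,0,0]' >/dev/null; python3 -m inch '[300,100,200,0,0]' >/dev/null; python3 q.py
```

```text
t 9.4 q [ 0.16   0.775  0.026  0.253  2.445 -2.119] pos [0.628 0.214 0.553] z [-0.143  0.14  -0.98 ] y [-0.765  0.612  0.199] tilt 11.527730029975393
t 9.5667 q [ 0.164  0.769  0.023  0.258  2.391 -2.112] pos [0.644 0.225 0.557] z [-0.085  0.162 -0.983] y [-0.77   0.615  0.168] tilt 10.540816019950597
t 9.7333 q [ 0.168  0.768  0.023  0.261  2.338 -2.106] pos [0.661 0.236 0.558] z [-0.036  0.183 -0.983] y [-0.772  0.619  0.143] tilt 10.722397215071611
```

```bash
python3 -m inch '[300,100,200,0,0]' >/dev/null; python3 -m inch '[300,100,200,0,0]' >/dev/null;python3 -m inch '[300,100,200,0,0]' >/dev/null; python3 -m inch '[300,100,200,0,0]' >/dev/null;python3 -m inch '[300,100,200,0,0]' >/dev/null; python3 q.py; python3 -m inch '[300,100,200,0,0]' >/dev/null; python3 -m inch '[300,100,200,0,0]' >/dev/null; python3 -m inch '[300,100,200,0,0]' >/dev/null; python3 q.py
```

```text
t 10.15 q [ 0.177  0.772  0.023  0.268  2.198 -2.093] pos [0.709 0.261 0.561] z [ 0.089  0.234 -0.968] y [-0.771  0.632  0.082] tilt 14.481686490672994
t 10.4 q [ 0.183  0.776  0.023  0.27   2.108 -2.088] pos [0.74  0.277 0.565] z [ 0.166  0.264 -0.95 ] y [-0.766  0.642  0.045] tilt 18.16705358409346
```

```bash
python3 -m inch '[300,100,250,0,0]' >/dev/null; python3 -m inch '[300,100,250,0,0]' >/dev/null; python3 -m inch '[300,100,250,0,0]' >/dev/null; python3 -m inch '[300,100,250,0,0]' >/dev/null; python3 q.py; python3 -m inch '[-120,-60,-60,-50,0, -120,-160,-60,-50,0, -120,-160,-60,-50,0, -120,-160,-60,-50,0, -120,-160,-60,-50,0, -120,-160,-60,-50,0, -120,-160,-60,-50,0, -120,-160,-60,-50,0, -120,-160,-60,-50,0]' >/dev/null; python3 q.py
```

```text
t 10.7333 q [ 0.188  0.766  0.023  0.276  1.999 -2.078] pos [0.772 0.294 0.585] z [ 0.27   0.303 -0.914] y [-0.754  0.657 -0.005] tilt 23.962764145515344
t 11.4833 q [ 0.164 -0.039  1.166 -0.076  1.604 -1.403] pos [0.649 0.13  0.524] z [ 0.405 -0.01  -0.914] y [ 0.022  1.    -0.001] tilt 23.91871018270596
```

Tilt is 23.9° with the closing line level, close enough to 28°. Next I'll triangulate the button cap directly.

Run:
```python
from geo import *
m=[("scene",S(323,450)),("top",T(645,281))]
r=least_squares(lambda P:np.concatenate([(proj(c,P)[0]-u) for c,u in m]),[.62,-.148,.085]);print(r.x,r.fun)
r=least_squares(lambda P:np.concatenate([(proj(c,[P[0],P[1],.083])[0]-u) for c,u in m]),[.62,-.148]);print(r.x,r.fun)
# green centroid
for n in C:
    h=cv2.cvtColor(C[n]["image"],cv2.COLOR_BGR2HSV);k=cv2.inRange(h,(50,120,60),(75,255,255));_,_,st,ce=cv2.connectedComponentsWithStats(k)
    print(n,[(a[:],c) for a,c in zip(st[1:],ce[1:]) if a[4]>30])
```

```text
[ 0.6197 -0.148   0.0802] [ 0.0274 -0.0071 -0.0152  0.031 ]
[ 0.6187 -0.1487] [-0.0331 -0.3882  0.3388  0.1707]
scene [(array([477,  25,  14,  11,  72], dtype=int32), array([483.6111,  29.2639])), (array([341, 233,  14,  14, 153], dtype=int32), array([347.7124, 239.4902]))]
top [(array([165,   3,   8,  11,  36], dtype=int32), array([168.9722,   7.4444])), (array([301, 175,  11,  11,  92], dtype=int32), array([305.7717, 179.9891]))]
```

```bash
python3 -m inch '[-149,-280,-174,5,0, -149,-280,-174,5,0, -149,-280,-174,5,0, -149,-280,-174,5,0, -149,-280,-174,5,0, -149,-280,-174,5,0, -149,-280,-174,5,0, -149,-280,-174,5,0, -149,-280,-174,5,0, -149,-280,-174,5,0]' ; python3 q.py
```

```text
t: 12.42
tool_pos: [0.501, -0.1497, 0.3458]
orientation: [-0.103, 2.728, 0.018]
force: [-0.9, 1.2, 0.1]
opening: 0.0001
gripper_force: 0.0
t 12.4167 q [-0.562 -0.488  1.862  0.241  1.433 -2.201] pos [ 0.501 -0.15   0.346] z [ 0.399  0.028 -0.916] y [-0.075  0.997 -0.002] tilt 23.58254335861198
```

```bash
python3 -m inch '[15,0,-34,0,0, 30,0,-68,0,0, 45,0,-102,0,0, 60,0,-136,0,0, 75,0,-170,0,0, 88,0,-200,0,0, 88,0,-200,0,0, 88,0,-200,0,0]' ; python3 q.py
python3 - <<'E'
from geo import *
a=C["scene"]["image"][120:300,290:430];b=C["top"]["image"][110:230,240:360]
cv2.imwrite("pics/pre.png",np.hstack([cv2.resize(a,(389,500)),cv2.resize(b,(400,500))]))
E
```

```text
t: 13.08
tool_pos: [0.5909, -0.145, 0.1472]
orientation: [-0.106, 2.729, 0.022]
force: [-0.1, -0.2, 0.2]
opening: 0.0006
gripper_force: 0.0
t 13.0833 q [-0.452 -0.16   1.967  0.244  0.989 -2.199] pos [ 0.591 -0.145  0.147] z [ 0.398  0.031 -0.917] y [-0.078  0.997  0.   ] tilt 23.54444435529728
```

View pics/pre.png

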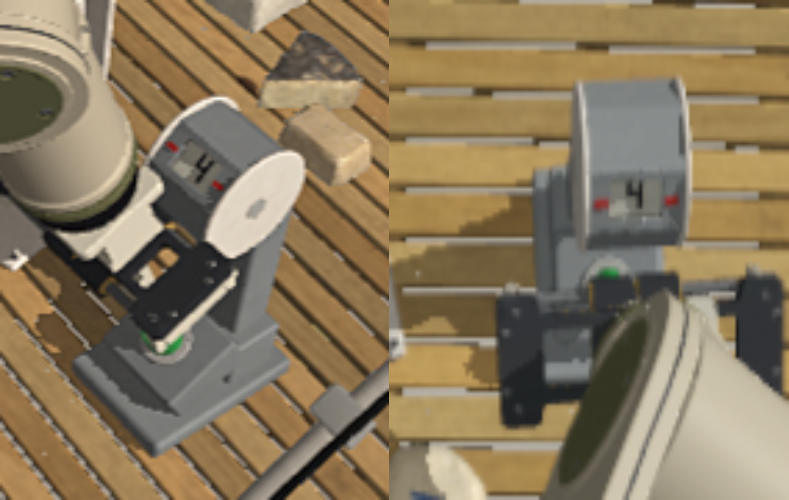

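Fingertips are right above the green cap (scene half, about (165,340)), and the window reads 4. I'll approach it and press.

```bash
python3 -m inch '[13,-3,-28,0,0, 25,-3,-55,0,0, 29,-3,-62,0,0, 33,-2,-70,0,0, 36,-2,-76,0,0, 36,-2,-76,0,0]' ; python3 q.py
```

```text
t: 13.68
tool_pos: [0.628, -0.1485, 0.0738]
orientation: [-0.102, 2.725, 0.019]
force: [-1.8, -0.9, 2.5]
opening: 0.0006
gripper_force: 1.7
t 13.6833 q [-0.425  0.031  1.931  0.263  0.827 -2.215] pos [ 0.628 -0.149  0.074] z [ 0.402  0.028 -0.915] y [-0.075  0.997 -0.002] tilt 23.773110854773886
```

```bash
python3 -m inch '[1,0,-2,0,0, 2,0,-4,0,0, 3,0,-5,0,0, 3,0,-6,0,0, 3,0,-6,0,0]' | grep -E "pos|force"; python3 -m inch '[1,0,-2,0,0, 1,0,-2,0,0]' | grep -E "pos|force"
```

```text
tool_pos: [0.63, -0.1485, 0.0705]
force: [-36.6, 4.4, 38.4]
gripper_force: 24.6
tool_pos: [0.6304, -0.1485, 0.07]
force: [-58.7, 6.3, 60.2]
gripper_force: 39.5
```

The hard force rise at about 18 mm of travel looks like the stop. I'll back off and check the number.

```bash
python3 -m inch '[-4,0,8,0,0, -13,0,25,0,0, -19,-1,36,0,0, -19,-1,36,0,0, -19,-1,36,0,0]' | grep -E "pos|force"
python3 - <<'E'
from geo import *
a=C["scene"]["image"][120:300,290:430];b=C["top"]["image"][110:230,240:360]
cv2.imwrite("pics/p1.png",np.hstack([cv2.resize(a,(389,500)),cv2.resize(b,(400,500))]))
E
```

```text
tool_pos: [0.6127, -0.1495, 0.1018]
force: [0.7, 0.5, 0.2]
gripper_force: 0.0
```

View pics/p1.png

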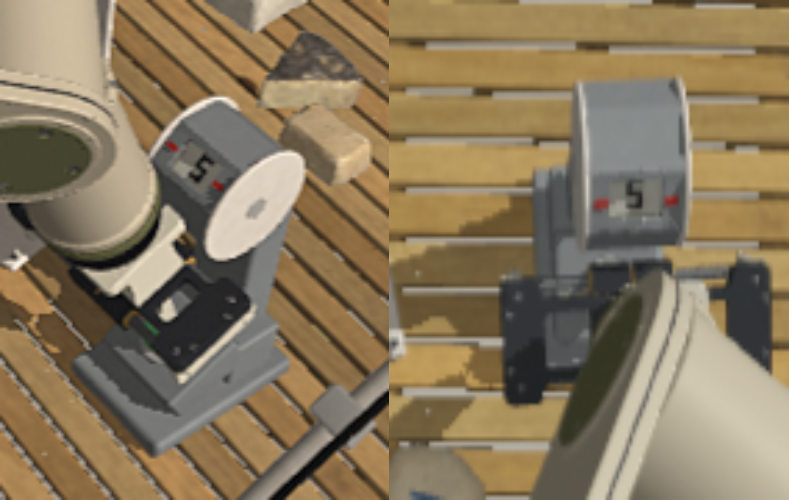

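It clicked: the window shows 5. One more identical press, then retreat.

```bash
python3 -m inch '[8,1,-15,0,0, 14,1,-26,0,0, 17,1,-31,0,0, 18,1,-34,0,0, 18,1,-34,0,0, 18,1,-34,0,0]' | grep -E "pos|force"; python3 -m inch '[-4,0,8,0,0, -13,0,25,0,0, -30,0,60,0,0, -45,0,100,0,0, -60,0,136,0,0, -75,0,172,0,0, -90,0,208,0,0, -90,0,208,0,0, -90,0,208,0,0]' | grep -E "t:|pos|force"
python3 - <<'E'
from geo import *
a=C["scene"]["image"][100:300,230:430]
cv2.imwrite("pics/p2.png",cv2.resize(a,(600,600)))
E
```

```text
tool_pos: [0.6293, -0.1481, 0.0697]
force: [-49.1, 6.3, 55.5]
gripper_force: 35.3
t: 16.03
tool_pos: [0.5407, -0.1488, 0.2772]
force: [-0.3, -0.9, 0.3]
gripper_force: 0.0
```

View pics/p2.png

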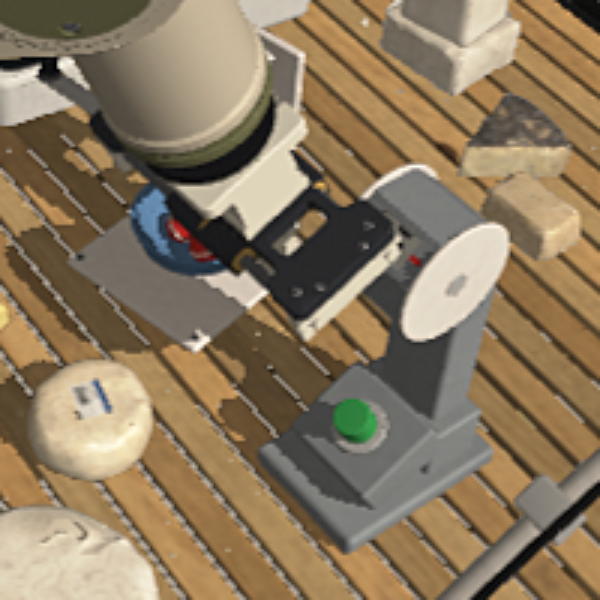

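The button is back up and the arm is clear, but it hides the window. I'll raise the arm further and take a last look.

```bash
python3 -m inch '[-40,0,60,0,0, -80,0,100,0,0, -100,0,140,0,0, -100,0,160,0,0, -100,0,160,0,0, -100,0,160,0,0, -100,0,160,0,0]' | grep -E "t:|pos|force"
python3 - <<'E'
from geo import *
a=C["scene"]["image"][90:290,230:410];b=C["top"]["image"][110:220,140:340]
cv2.imwrite("pics/end.png",np.hstack([cv2.resize(a,(400,444)),cv2.resize(b,(400,444))]))
E
```

```text
t: 16.72
tool_pos: [0.4401, -0.1485, 0.4337]
force: [-0.7, -0.6, -0.1]
gripper_force: 0.0
```

View pics/end.png

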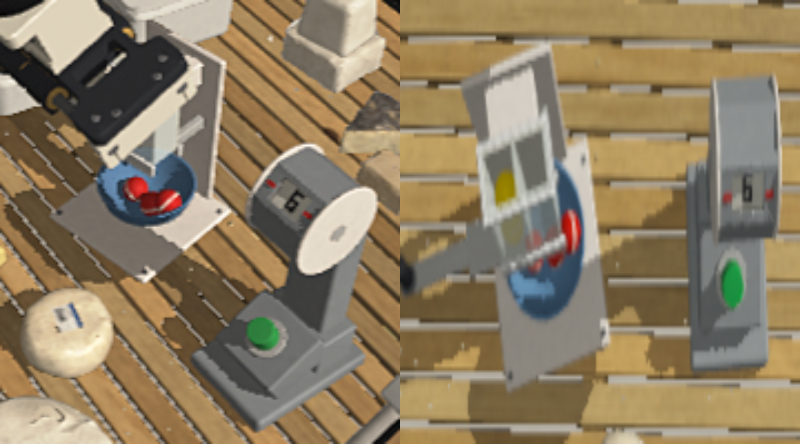

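The window shows 6 (top half, about (748,188)) and the button is up. The reds are in the bowl, the yellows are in the hopper and the arm is free.

```bash
python3 -c "
from plant import job;print(job.close_job())"
```

```text
the job is handed in; nothing more can be done
None
```

I handed the job in at about 17 s: the three red cheeses are in the bowl, the yellow ones are still in the hopper, the counter shows 6 with its button up, and the arm is clear; no verdict came back.

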